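# Unlatch the test-cage gate and latch it open

### The job

Open the gate of the small guard cage so that the circuit stack inside can be reached: press the shut gate gently inward against its spring buffer, feeling for the place where the gravity latch bar can rise through the gap in the plate above it, lift the bar out by its black knob and swing the gate out towards you. Then let the bar down into the slot of the hold-open post so that it lies fully down in it, and let go. Never force the bar against the plate or the post nor ram the buffer: light hand forces only, and leave the stack and the things lying about where they are.

Things in the scene. Friction and masses are not known exactly. Their poses are not given: they have to be found in the camera images.
- guard: guard cage fixed on the bench: base plate 180 x 236 x 8 mm, four aluminium posts 120 mm high, clear walls, no roof, gate at the front. Origin: foot of the gate's upright hinge axis, at bench height. x points into the cage, away from the robot; z up; the shut gate runs from the origin along -y.
- gate (a joint): gate angle about the hinge axis, rad: about 0 shut, grows to 1.7 as the free edge swings out to the robot; negative when pressed in. Turns easily (0.3 N at the knob) and stays where left. Leaf 8 mm thick, free edge 168 mm from the hinge, top 110 mm above the bench. 'Gate frame' below: guard's frame turned by minus this angle about z.
- latch_bar (a joint): angle of the gravity latch bar on the gate, rad: 0 level and down, to 0.26 (end stop) with its free end up; about 1 N at the knob lifts it, and it falls back by its weight. Steel, 6 mm thick, 12 mm tall, reaching 155 mm along the gate frame's -y from its pivot (see bar_pivot) into the catch. Blocked under the plate it rises to 0.02 only; above 0.16 it is clear over the plate, above 0.1 over the keeper's low wall.
- bar_pivot (a point): pivot of the latch bar on the gate's robot side; its axis is the gate frame's x. In the gate frame it lies at x -12, y -45, z 95 mm.
- knob (a point): centre of the black grip knob on the bar: upright round cap 14 mm in diameter, 38 mm tall, on a thin stem; can be pinched from above, fingers closing across the gate. Bar down: 150 mm above the bench, in the gate frame at x -12, y -140 mm. It is 95 mm along the bar from the pivot and 55 mm above it: raising the bar by 0.2 rad takes it 18 mm up and 13 mm towards the hinge.
- bar_tip (a point): middle of the latch bar's section, 12 mm before its free end: 143 mm from the pivot, in the gate frame at x -12, y -188 mm, 95 mm above the bench when the bar is down.
- catch: catch at the gate's free side. A slotted steel plate, 104 to 110 mm above the bench, lies over the bar's end: an outer and an inner tongue with an 8.5 mm gap between, through which the 6 mm bar can rise. The gap is clamped in a different place each time: the gate must be pressed in so far that the bar end moves 2 to 18 mm (gap found by feel; no reading shows it). Origin as guard.
- buffer: rubber-headed spring plunger 12 mm in diameter behind the gate, 158 mm from the hinge, 50 mm above the bench, sliding along guard's x. It holds the shut gate out against the lip of the catch; at the knob it takes 2 N to start pressing the gate in and about 5 N at full travel, where it stops dead (bar end 20 mm in). Origin on the hinge axis at bench height, shifted by its travel.
- keeper: hold-open post on the bench before the cage. Its frame (origin on the hinge axis) is the gate frame at the held-open angle: guard's yaw minus keeper's yaw, 1.05 to 1.35 rad. Its U-slot spans x -18.5 to -5.5 mm, y -176 to -200 mm, floor 79 mm up. Opening, the bar passes a ramp and low wall (top 100 mm up) on the +x side; beyond the slot a stop wall (top 127 mm) halts even the raised bar.
- board_stack: stack of grey milled electronics trays, 101 x 100 x 104 mm, standing in the cage; origin under its centre.
- jar_1: screw-top jar 51 mm in diameter, 49 mm high, left of the cage; origin under its centre.
- coupling_nut: long nut 13 x 26 x 12 mm left of the hinge; origin under its centre.
- screwdriver_b: screwdriver 142 mm long lying right of the cage; origin under its centre.
- dummy_board: circuit board on feet 70 x 90 x 16 mm right in front of the cage; origin under its centre.
- side_cutters: side cutters 116 mm long lying in front of the cage; origin under their centre.
There are look-alikes about, which are no part of the job. There is more than one size of the keeper; the one meant has the size given above.

How it is judged:
By the outcome, as a careful person would: the job done as asked, in the order asked, and still so for the second after the job is handed in, with the robot touching nothing.
It also fails if it takes over 61 s, if anything falls off the work surface, if the arm or the gripper's body presses on something with over 40 N, if the wrist force passes 120 N, or if a joint passes its speed limit or range.

### The arm

A 7-joint arm with a two-finger parallel gripper is mounted at the origin on a cart in front of the work surface, level with it; the furniture and walls round the work are solid. World frame = base frame: x ahead of the robot, y to its left, z up, the work surface at z = 0. Lengths are in m, angles in rad, forces in N, time in s.
With the tool pointing down it reaches from about 0.4 to 0.85 m from the base axis. Payload 4.5 kg.
Tool frame: the origin (TCP) lies between the finger pads; the fingertips stand 11 mm ahead of it and the grasp point (between the pads) lies 8 mm behind it; z points along the fingers, y is the line along which they close (so a half turn about z gives the same grasp; the last joint's range is limited). The gripper opens to 88 mm and grips with 3 to 60 N. Pads are 18 mm wide; open, the fingers measure 123 mm over their backs; the gripper's body (75 mm by 187 mm) begins 45 mm behind the grasp point.
Start: joints at [1.365, 0.689, -0.195, 1.565, 0.157, 0.902, -0.215], TCP at [0.148, -0.607, 0.25] pointing down, gripper open.
Joint ranges: [-3.01, 3.01], [-0.46, 2.08], [-1.47, 1.51], [0.13, 2.56], [-1, 4.14], [0.04, 2.09], [-2.66, 2.66]. Speed limits (rad/s): [2.57, 2.57, 3.14, 3.14, 3.14, 3.14, 3.14].

### API

Orientations are given as a rotation vector (axis times angle).
In Python, from station import arm, snapshot gives the robot as it stands.
- The arm moves only by the shell command python3 -m handwheel 'ROWS' [FORCE]. ROWS is JSON, a list of rows, each a list of 3 entries, a list of its own where there are three numbers: the shift along the world's x, y, z in mm, then the turn, a rotation vector about the world's x, y, z in degrees, then the opening, from -1 (shut) to 1 (fully open). In form: [[[dx, dy, dz], [ax, ay, az], fingers], ...]. A call has 1 to 12 rows; each row shifts and turns the commanded pose from where the row before left it; what a row does not reach is not made up. A row lasts 1/12 s, in which the tool goes at most 41.7 mm and 7.16 degrees, less where a joint would pass 70% of its speed; a pose out of reach is approached as far as the arm can. A call is refused whole if a number of a shift passes 41.7 or a number of a turn 7.16, either way. A call with a gripper value outside its range is refused whole. The fingers move at their own pace and stop on an object; FORCE is the grip in N (left out, the last holds). Time passes only in rows, so rows that do not move let the fingers close. It gives the time, the measured TCP pose, the force, the opening and the grip force at its end, in the units of the state.
- arm.sense(): the state, without advancing time (a new reading comes with each control period).
- snapshot(name): name is "side" or "top" or "wrist"; returns a dict with "image" (420x560x3 uint8, blue, green, red), "range_z" (420x560 float32, m along the optical axis (not along the pixel's ray), 0 where there is no reading), "fx", "fy", "cx", "cy" (pixels), "rvec" (rotation vector, rad) and "tvec" (3), from world to camera coordinates, as OpenCV has them; the wrist camera has in their place "mount" (4x4, takes a point from camera to tool coordinates, whose origin is the TCP and whose axes are the flange's). Camera axes: x right, y down, z forward; pixel columns grow to the right and rows downward; lengths in m; the calibration is good to about 2 mm. A picture is of the moment at which its call begins: read the wrist's pose just before it.
- arm.close_job(): hands the job in; it is judged then, once.
The state is a dict: "time_s": time; "qpos": joint angles; "joint_velocities": joint speeds; "joint_torque": joint torques, N m; "tool_pos": TCP position; "tcp_rot": TCP orientation; "ft_force": force on the tool from outside, world axes, zero at the start; "ft_torque": the same for the moment, N m; "finger_gap": finger opening in m; "grasp_force": force on a finger pad.
Only numpy, scipy, OpenCV 4.12 (cv2) and the standard library are available. Lean on these libraries where they do the work, as an engineer would, in place of code of your own. Each camera call takes 0.05 s, during which the arm holds its last target. There are 200 camera calls.

## Working session

There is one attempt and no reset: what is moved stays moved. The work goes in short steps, Python scripts to look and compute and a shell command to move; the robot and the scene stay as the last step left them, time stands still between calls to the robot, and variables do not carry over. Pictures are saved under pics/ and viewed, at most 10 in all, crops included, and the job is handed in when it is done.

```bash
ls; mkdir -p pics; cat > h.py <<'E'
import numpy as np,cv2
from station import arm,snapshot
from scipy.spatial.transform import Rotation as R
def cam(s,pose=None):
    if 'mount' in s:
        T=np.eye(4);T[:3,:3]=R.from_rotvec(pose['tcp_rot']).as_matrix();T[:3,3]=pose['tool_pos'];return T@np.array(s['mount'])
    Rm=cv2.Rodrigues(np.array(s['rvec'],float))[0];T=np.eye(4);T[:3,:3]=Rm.T;T[:3,3]=-Rm.T@np.array(s['tvec']).ravel();return T
def cloud(s,T):
    z=s['range_z'];v,u=np.mgrid[:z.shape[0],:z.shape[1]]
    P=np.stack([(u-s['cx'])/s['fx']*z,(v-s['cy'])/s['fy']*z,z],-1)
    W=P@T[:3,:3].T+T[:3,3];W[z<=0]=np.nan;return W
def plane(s,T,u,v,h):
    d=T[:3,:3]@np.array([(u-s['cx'])/s['fx'],(v-s['cy'])/s['fy'],1.]);return T[:3,3]+d*(h-T[2,3])/d[2]
E
python3 - <<'E'
from h import *
import pickle
st=arm.sense();print(st)
for n in("side","top"):
    s=snapshot(n);pickle.dump(s,open(n+'.pkl','wb'));cv2.imwrite(f'pics/{n}.png',s['image']);T=cam(s);print(n,T.round(3).tolist(),s['fx'])
E
```

```text
pics
{'time_s': 0.0, 'qpos': array([ 1.36479446,  0.6899755 , -0.1945453 ,  1.56632061,  0.15732293,
        0.90251321, -0.2151309 ]), 'joint_velocities': array([-0.00037022,  0.00078308,  0.00049783, -0.00079861,  0.00050356,
        0.00151919, -0.00156168]), 'joint_torque': array([-6.64208869e-05, -5.27555251e+01, -1.26668092e+00, -1.53428149e+01,
       -5.25680243e-02,  6.51127542e-03,  1.69577279e-04]), 'tool_pos': array([ 0.1482639 , -0.60653696,  0.24892236]), 'tcp_rot': array([-3.11724696e+00, -3.75703032e-01,  5.47147207e-04]), 'ft_force': array([-0.22003992,  0.18815872,  0.1204164 ]), 'ft_torque': array([0.03974186, 0.02020201, 0.01062856]), 'grasp_force': 0.0, 'finger_gap': 0.08796341153777748}
side [[1.0, 0.025, -0.009, 0.6], [0.021, -0.559, 0.829, -1.043], [0.016, -0.829, -0.559, 0.803], [0.0, 0.0, 0.0, 1.0]] 544.4076638566848
top [[0.016, -0.984, 0.178, 0.339], [-1.0, -0.016, 0.002, 0.007], [0.001, -0.178, -0.984, 1.504], [0.0, 0.0, 0.0, 1.0]] 511.93466630205717
```

View pics/top.png

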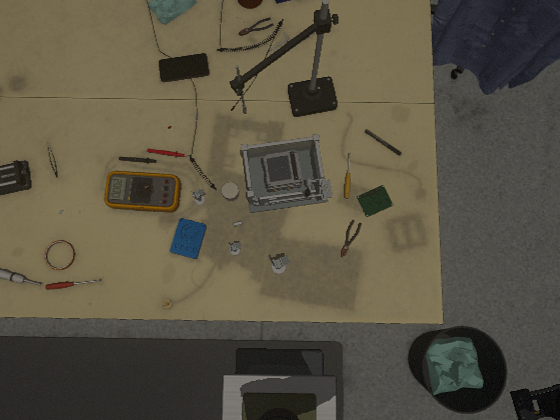

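View pics/side.png

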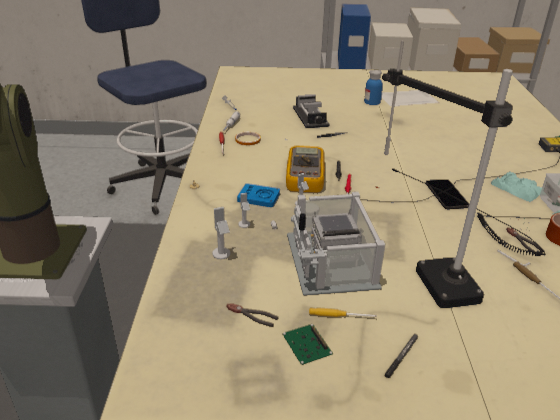

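The top view shows the cage around (285,172) with its gate at the image bottom. There are three keeper candidates, at (278,262), (235,247) and (199,196). In the side view the gate with its black knob is near (303,222). I'll zoom in on both.

```bash
python3 - <<'E'
from h import *
import pickle
t=pickle.load(open('top.pkl','rb'));s=pickle.load(open('side.pkl','rb'))
a=cv2.resize(t['image'][125:275,185:335],(600,600),interpolation=cv2.INTER_CUBIC)
b=cv2.resize(s['image'][170:300,200:390],(800,547),interpolation=cv2.INTER_CUBIC)
cv2.imwrite('pics/a.png',a);cv2.imwrite('pics/b.png',b)
for n,d in(('t',t),('s',s)):
    W=cloud(d,cam(d));
    m=(W[...,2]>.02)&(W[...,2]<.3)&(W[...,0]>.3)&(W[...,0]<.9)&(abs(W[...,1])<.3)
    k,l,st,c=cv2.connectedComponentsWithStats(m.astype(np.uint8))
    for i in range(1,k):
        if st[i,4]>25:
            P=W[l==i];print(n,st[i],np.nanmin(P,0).round(3),np.nanmax(P,0).round(3))
E
```

```text
t [242 104   5  10  37] [0.834 0.098 0.232] [0.843 0.108 0.293]
t [ 241  134   92   73 3517] [ 0.622 -0.137  0.02 ] [0.822 0.12  0.172]
t [222 182  17  19 254] [0.647 0.131 0.021] [0.697 0.178 0.058]
t [191 189  14  11  80] [0.642 0.228 0.026] [0.671 0.26  0.091]
t [229 242  13   9  75] [0.494 0.116 0.034] [0.518 0.147 0.095]
t [273 255  18  14 143] [ 0.443 -0.023  0.036] [0.481 0.025 0.135]
s [384 127   7  28 110] [0.835 0.091 0.233] [0.846 0.107 0.3  ]
s [392 168  14   7  28] [0.87  0.125 0.165] [0.9   0.146 0.177]
s [ 291  173   95  113 6651] [ 0.625 -0.141  0.02 ] [0.825 0.299 0.172]
s [240 193  10  26 166] [0.496 0.112 0.02 ] [0.52  0.148 0.093]
s [214 206  16  44 408] [ 0.445 -0.026  0.02 ] [0.483 0.024 0.13 ]
```

View pics/a.png

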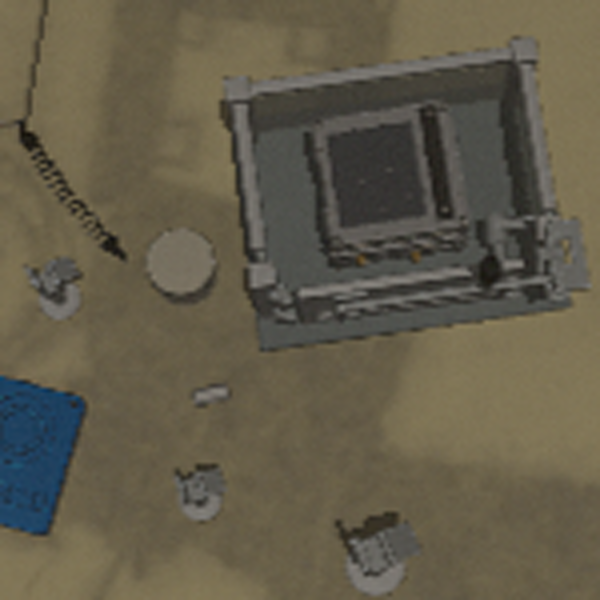

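View pics/b.png

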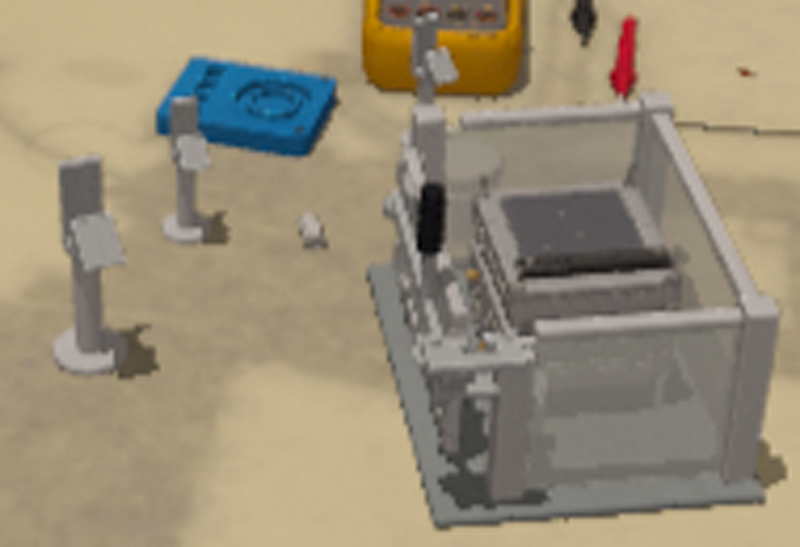

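```bash
python3 - <<'E'
from h import *
import pickle
t=pickle.load(open('top.pkl','rb'));T=cam(t)
f=lambda x,y,h:plane(t,T,185+x/4-.4,125+y/4-.4,h)
print('knob',f(490,266,.169))
P=[f(262,277,.12),f(238,88,.12),f(524,50,.12)];print(np.round(P,3));
d=P[1]-P[2];print('yaw from back edge',np.degrees(np.arctan2(-d[0],d[1])))
d=P[1]-P[0];print('yaw left edge',np.degrees(np.arctan2(d[1],d[0])))
d=f(262,350,.008)-f(545,310,.008);print('yaw plate front',np.degrees(np.arctan2(-d[0],d[1])), f(262,350,.008))
s=pickle.load(open('side.pkl','rb'))
for n,dd in(('t',t),('s',s)):
    W=cloud(dd,cam(dd));im=dd['image'].max(2)
    m=(W[...,2]>.128)&(W[...,2]<.18)&(im<60)&(W[...,0]>.58)&(W[...,0]<.7)&(abs(W[...,1])<.15)
    print(n,m.sum(),np.nanmedian(W[m],0),np.nanmin(W[m],0),np.nanmax(W[m],0))
    m=(W[...,2]>.03)&(W[...,0]>.4)&(W[...,0]<.5)&(abs(W[...,1])<.06)
    hi=m&(W[...,2]>.12); print('keeper top',W[hi].round(3)[:12].tolist())
E
```

```text
knob [ 0.64479252 -0.06412458  0.169     ]
[[ 0.646  0.091  0.12 ]
 [ 0.781  0.111  0.12 ]
 [ 0.813 -0.09   0.12 ]]
yaw from back edge 8.807662597138217
yaw left edge 8.54773391202288
yaw plate front 9.106009048447982 [0.61498391 0.0963095  0.008     ]
t 32 [ 0.64244903 -0.06402886  0.16551901] [ 0.63837564 -0.07008451  0.13380847] [ 0.65139188 -0.05875278  0.17171876]
keeper top [[0.466, 0.022, 0.124], [0.463, 0.024, 0.125], [0.464, 0.022, 0.122], [0.462, 0.019, 0.135], [0.461, 0.024, 0.12], [0.461, 0.021, 0.124], [0.46, 0.019, 0.128], [0.458, 0.021, 0.129], [0.458, 0.019, 0.124], [0.455, 0.021, 0.13], [0.456, 0.019, 0.121], [0.455, 0.016, 0.128]]
s 94 [ 0.64621982 -0.0724483   0.15315627] [ 0.63994158 -0.07753551  0.13127294] [ 0.65311107 -0.06503939  0.17184919]
keeper top [[0.464, 0.023, 0.127], [0.466, 0.024, 0.126], [0.453, 0.018, 0.127], [0.455, 0.017, 0.127], [0.458, 0.018, 0.127], [0.46, 0.017, 0.128], [0.462, 0.021, 0.125], [0.465, 0.014, 0.13], [0.467, 0.016, 0.129], [0.447, 0.012, 0.127], [0.449, 0.011, 0.128], [0.451, 0.013, 0.127]]
```

The knob is near (0.645,-0.066) and the cage yaw is about 8.8°, which puts the hinge near (0.635,0.074). The large keeper at (0.46,0) has a top of about 0.128, which matches the given size. Moving in to look with the wrist camera.

```bash
python3 -m handwheel '[[[24,28,6],[0,0,4.25],1],[[24,28,6],[0,0,4.25],1],[[24,28,6],[0,0,4.25],1],[[24,28,6],[0,0,4.25],1],[[24,28,6],[0,0,4.25],1],[[24,28,6],[0,0,4.25],1],[[24,28,6],[0,0,4.25],1],[[24,28,6],[0,0,4.25],1],[[24,28,6],[0,0,4.25],1],[[24,28,6],[0,0,4.25],1]]' 5; python3 -m handwheel '[[[24,28,0],[0,0,4.25],1],[[24,28,0],[0,0,4.25],1],[[24,28,0],[0,0,4.25],1],[[24,28,0],[0,0,4.25],1],[[24,28,0],[0,0,4.25],1],[[24,28,0],[0,0,4.25],1],[[24,28,0],[0,0,4.25],1],[[24,28,0],[0,0,4.25],1],[[24,28,0],[0,0,4.25],1],[[24,28,0],[0,0,4.25],1],[[0,0,0],[0,0,0],1]]'
python3 - <<'E'
from h import *
st=arm.sense();s=snapshot('wrist');T=cam(s,st)
import pickle;pickle.dump((st,s),open('w1.pkl','wb'))
print(np.array(s['mount']).round(3).tolist(),st['qpos'].round(2),st['tool_pos'],st['ft_force'])
M=R.from_rotvec(st['tcp_rot']).as_matrix();print(M.round(3).tolist())
cv2.imwrite('pics/w1.png',s['image'])
E
```

```text
time_s: 0.93
tool_pos: [0.3891, -0.3255, 0.3099]
tcp_rot: [-2.768, -1.485, 0.001]
ft_force: [0.6, -0.5, -0.3]
finger_gap: 0.0881
grasp_force: 0.0
time_s: 1.85
tool_pos: [0.6315, -0.0382, 0.3093]
tcp_rot: [-2.029, -2.394, -0.012]
ft_force: [-0.6, 1.3, -0.2]
finger_gap: 0.0879
grasp_force: 0.0
[[-0.0, -0.95, -0.312, 0.081], [1.0, -0.0, -0.0, 0.001], [0.0, -0.312, 0.95, -0.135], [0.0, 0.0, 0.0, 1.0]] [ 0.31  0.69 -0.6   1.45  0.4   1.12 -0.2 ] [ 0.63150829 -0.03816264  0.30931356] [-0.63704925  1.33950091 -0.21920399]
[[-0.164, 0.986, 0.003], [0.986, 0.164, 0.008], [0.007, 0.004, -1.0]]
```

View pics/w1.png

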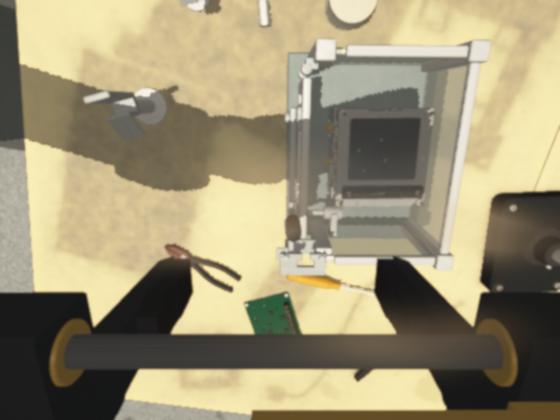

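The wrist view shows the knob at (293,228), the catch plate at (303,260), cage posts at (326,50), (480,50) and (444,262), and the keeper at (130,110).

```bash
python3 - <<'E'
from h import *
import pickle
st,s=pickle.load(open('w1.pkl','rb'));T=cam(s,st);W=cloud(s,T);im=s['image'].max(2)
m=(W[...,2]>.125)&(W[...,2]<.18)&(W[...,0]>.6)&(W[...,0]<.69)&(W[...,1]<0)&(W[...,1]>-.13)
print('knob',m.sum(),np.median(W[m],0),W[m].min(0),W[m].max(0))
top=m&(W[...,2]>.166);print('top',top.sum(),W[top].mean(0),W[top].min(0),W[top].max(0))
for p in((326,50),(480,50),(444,262)):print('post',plane(s,T,*p,.12))
k=(W[...,0]>.38)&(W[...,0]<.52)&(W[...,1]>-.08)&(W[...,1]<.08)
for lo,hi in((.07,.09),(.09,.105),(.105,.12),(.12,.14)):
    q=k&(W[...,2]>lo)&(W[...,2]<hi);print(lo,q.sum(),W[q].mean(0).round(4))
q=k&(W[...,2]>.115)&(W[...,2]<.135);P=W[q][:,:2].astype(np.float32);print(cv2.minAreaRect(P))
q=k&(W[...,2]>.06)&(W[...,2]<.11);P=W[q][:,:2].astype(np.float32);print(cv2.minAreaRect(P))
c=cv2.resize(s['image'][70:170,60:200],(700,500),interpolation=cv2.INTER_CUBIC);cv2.imwrite('pics/k.png',c)
E
```

```text
knob 377 [ 0.64585214 -0.06275622  0.16571406] [ 0.63930495 -0.07324681  0.13229358] [ 0.65357868 -0.05917008  0.1704433 ]
top 186 [ 0.64643763 -0.06595586  0.16854737] [ 0.63984409 -0.07324681  0.16616869] [ 0.65306791 -0.05952926  0.1704433 ]
post [0.6495816  0.08858451 0.12      ]
post [0.78187615 0.11057889 0.12      ]
post [ 0.8132624  -0.09081923  0.12      ]
0.07 639 [0.4659 0.0021 0.0815]
0.09 511 [0.466  0.     0.0963]
0.105 90 [0.4628 0.0187 0.1122]
0.12 228 [0.4578 0.0179 0.1258]
((0.4571305811405182, 0.017848748713731766), (0.024371137842535973, 0.006177350413054228), 23.45943260192871)
((0.46390730142593384, 0.00026101619005203247), (0.025639615952968597, 0.04349858686327934), 23.575958251953125)
```

View pics/k.png

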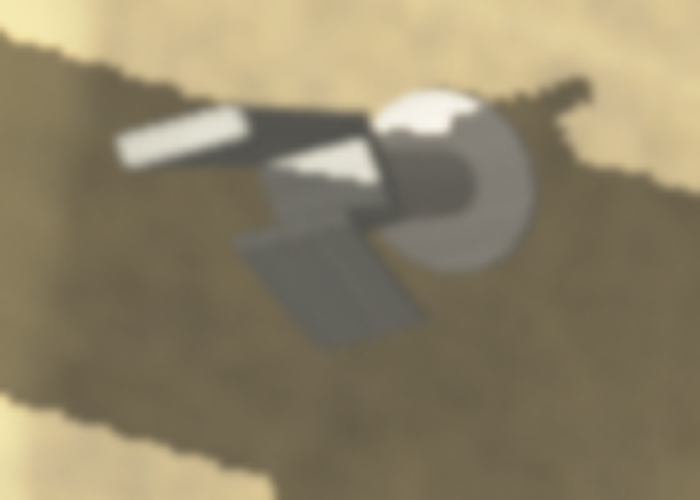

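```bash
python3 -m handwheel '[[[7.5,-14,-20],[0,0,0],1],[[7.5,-14,-25],[0,0,0],1],[[0,0,-30],[0,0,0],1],[[0,0,-30],[0,0,0],1],[[0,0,-30],[0,0,0],1],[[0,0,-20],[0,0,0],1],[[0,0,-10],[0,0,0],1],[[0,0,0],[0,0,0],1],[[0,0,0],[0,0,0],1],[[0,0,0],[0,0,0],1]]' 10
python3 - <<'E'
from h import *
st=arm.sense();print(st['tool_pos'],st['ft_force'])
E
```

```text
time_s: 2.73
tool_pos: [0.6444, -0.0754, 0.1464]
tcp_rot: [2.045, 2.382, 0.003]
ft_force: [-0.3, 0.2, 0.2]
finger_gap: 0.0883
grasp_force: 0.0
[ 0.64443463 -0.07535711  0.14637772] [-0.33412993  0.24520163  0.19376241]
```

```bash
python3 -m handwheel '[[[1,5,-2],[0,0,0],1],[[1,4.4,0],[0,0,0],0.4],[[0,0,0],[0,0,0],0],[[0,0,0],[0,0,0],-0.3]]' 10
python3 -m handwheel '[[[0,0,0],[0,0,0],-1],[[0,0,0],[0,0,0],-1],[[0,0,0],[0,0,0],-1],[[0,0,0],[0,0,0],-1],[[0,0,0],[0,0,0],-1],[[0,0,0],[0,0,0],-1]]' 10
```

```text
time_s: 3.07
tool_pos: [0.6459, -0.0648, 0.1434]
tcp_rot: [2.044, 2.385, 0.002]
ft_force: [0.0, 0.5, -0.2]
finger_gap: 0.0703
grasp_force: 0.0
time_s: 3.57
tool_pos: [0.6454, -0.0658, 0.1427]
tcp_rot: [-2.046, -2.384, 0.0]
ft_force: [0.5, -0.4, 0.1]
finger_gap: 0.0302
grasp_force: 0.0
```

```bash
python3 -m handwheel '[[[0,0,0],[0,0,0],-1],[[0,0,0],[0,0,0],-1],[[0,0,0],[0,0,0],-1],[[0,0,0],[0,0,0],-1],[[0,0,0],[0,0,0],-1],[[0,0,0],[0,0,0],-1]]' 10
python3 -m handwheel '[[[0,0,1.5],[0,0,0],-1],[[0,0,1.0],[0,0,0],-1],[[0,0,0],[0,0,0],-1],[[0,0,0],[0,0,0],-1]]'
python3 -m handwheel '[[[0,0,0.5],[0,0,0],-1],[[0,0,0],[0,0,0],-1],[[0,0,0],[0,0,0],-1]]'
```

```text
time_s: 4.07
tool_pos: [0.6457, -0.0657, 0.1428]
tcp_rot: [2.045, 2.384, 0.001]
ft_force: [0.7, 0.0, -0.8]
finger_gap: 0.0138
grasp_force: 10.0
time_s: 4.4
tool_pos: [0.6455, -0.0649, 0.1446]
tcp_rot: [-2.044, -2.384, -0.002]
ft_force: [3.7, 3.1, -9.7]
finger_gap: 0.0133
grasp_force: 10.0
time_s: 4.65
tool_pos: [0.6455, -0.0649, 0.1447]
tcp_rot: [-2.044, -2.384, -0.002]
ft_force: [4.7, 2.9, -12.6]
finger_gap: 0.0135
grasp_force: 10.0
```

```bash
python3 -m handwheel '[[[0,0,-3],[0,0,0],-1],[[1.5,0.2,0],[0,0,0],-1],[[0,0,0],[0,0,0],-1]]'; python3 -m handwheel '[[[-0.1,0.8,1.4],[0,0,0],-1],[[0,0.4,0.8],[0,0,0],-1],[[0,0,0],[0,0,0],-1]]'
```

```text
time_s: 4.9
tool_pos: [0.6459, -0.0657, 0.1428]
tcp_rot: [-2.045, -2.383, 0.003]
ft_force: [-1.7, 1.5, -0.7]
finger_gap: 0.0138
grasp_force: 10.0
time_s: 5.15
tool_pos: [0.6458, -0.0649, 0.1445]
tcp_rot: [-2.045, -2.383, 0.004]
ft_force: [-2.6, 0.7, -3.6]
finger_gap: 0.0136
grasp_force: 10.0
```

```bash
python3 -m handwheel '[[[1.1,-1,-2.2],[0,0,0],-1],[[0,0,0],[0,0,0],-1],[[-0.1,0.8,1.4],[0,0,0],-1],[[0,0.4,0.8],[0,0,0],-1],[[0,0,0],[0,0,0],-1]]'
```

```text
time_s: 5.57
tool_pos: [0.6476, -0.0647, 0.1445]
tcp_rot: [2.046, 2.384, -0.002]
ft_force: [-2.2, -0.4, -3.3]
finger_gap: 0.0134
grasp_force: 10.0
```

```bash
python3 -m handwheel '[[[0,0.2,0.5],[0,0,0],-1],[[0,0,0],[0,0,0],-1],[[0,0,0],[0,0,0],-1]]'
```

```text
time_s: 5.82
tool_pos: [0.6476, -0.0647, 0.1447]
tcp_rot: [-2.046, -2.384, 0.002]
ft_force: [-0.6, -1.9, -9.0]
finger_gap: 0.0137
grasp_force: 10.0
```

```bash
python3 -m handwheel '[[[1.1,-1,-2.7],[0,0,0],-1],[[0,0,0],[0,0,0],-1],[[-0.1,0.8,1.4],[0,0,0],-1],[[0,0.6,1.3],[0,0,0],-1],[[0,0,0],[0,0,0],-1],[[0,0,0],[0,0,0],-1]]'
```

```text
time_s: 6.32
tool_pos: [0.6488, -0.0645, 0.1448]
tcp_rot: [2.046, 2.383, -0.002]
ft_force: [1.1, -3.7, -10.4]
finger_gap: 0.0132
grasp_force: 10.0
```

```bash
python3 -m handwheel '[[[1.1,-1.8,-2.7],[0,0,0],-1],[[0,0,0],[0,0,0],-1],[[-0.1,0.7,1.4],[0,0,0],-1],[[0,0.5,1.1],[0,0,0],-1],[[0,0,0],[0,0,0],-1],[[0,0,0],[0,0,0],-1]]'
```

```text
time_s: 6.82
tool_pos: [0.6499, -0.0644, 0.1448]
tcp_rot: [2.046, 2.384, -0.0]
ft_force: [-0.1, -2.9, -9.9]
finger_gap: 0.0135
grasp_force: 10.0
```

```bash
python3 -m handwheel '[[[1.1,-1.0,-2.5],[0,0,0],-1],[[0,0,0],[0,0,0],-1],[[-0.1,0.7,1.4],[0,0,0],-1],[[0,0.5,1.1],[0,0,0],-1],[[0,0,0],[0,0,0],-1],[[0,0,0],[0,0,0],-1]]'
```

```text
time_s: 7.32
tool_pos: [0.6508, -0.0643, 0.1448]
tcp_rot: [2.046, 2.384, -0.001]
ft_force: [-0.6, -4.7, -9.0]
finger_gap: 0.0133
grasp_force: 10.0
```

```bash
python3 -m handwheel '[[[1.1,-1.0,-2.5],[0,0,0],-1],[[0,0,0],[0,0,0],-1],[[-0.1,0.7,1.4],[0,0,0],-1],[[0,0.5,1.1],[0,0,0],-1],[[0,0,0],[0,0,0],-1],[[0,0,0],[0,0,0],-1]]'
```

```text
time_s: 7.82
tool_pos: [0.6518, -0.0642, 0.1448]
tcp_rot: [2.046, 2.384, -0.001]
ft_force: [-0.7, -3.7, -8.6]
finger_gap: 0.0138
grasp_force: 10.0
```

```bash
python3 -m handwheel '[[[1.2,-1.5,-2.5],[0,0,0],-1],[[0,0,0],[0,0,0],-1],[[-0.1,0.7,1.4],[0,0,0],-1],[[0,0.5,0.9],[0,0,0],-1],[[0,0,0],[0,0,0],-1],[[0,0,0],[0,0,0],-1]]'
```

```text
time_s: 8.32
tool_pos: [0.6529, -0.0641, 0.1448]
tcp_rot: [-2.046, -2.384, 0.0]
ft_force: [-1.7, -4.8, -6.8]
finger_gap: 0.0134
grasp_force: 10.0
```

```bash
python3 -m handwheel '[[[1.2,-1.0,-2.3],[0,0,0],-1],[[0,0,0],[0,0,0],-1],[[-0.1,0.7,1.4],[0,0,0],-1],[[0,0.5,0.9],[0,0,0],-1],[[0,0,0],[0,0,0],-1],[[0,0,0],[0,0,0],-1]]'
```

```text
time_s: 8.82
tool_pos: [0.654, -0.0639, 0.1448]
tcp_rot: [-2.046, -2.384, 0.0]
ft_force: [-2.6, -4.4, -5.4]
finger_gap: 0.0137
grasp_force: 10.0
```

```bash
python3 -m handwheel '[[[1.2,-1.0,-2.3],[0,0,0],-1],[[0,0,0],[0,0,0],-1],[[-0.1,0.7,1.4],[0,0,0],-1],[[0,0.5,0.9],[0,0,0],-1],[[0,0,0],[0,0,0],-1],[[0,0,0],[0,0,0],-1]]'
```

```text
time_s: 9.32
tool_pos: [0.655, -0.0638, 0.1449]
tcp_rot: [-2.046, -2.384, 0.001]
ft_force: [-3.4, -3.5, -5.9]
finger_gap: 0.0135
grasp_force: 10.0
```

```bash
python3 -m handwheel '[[[1.2,-1.0,-2.3],[0,0,0],-1],[[0,0,0],[0,0,0],-1],[[-0.1,0.7,1.4],[0,0,0],-1],[[0,0.5,1],[0,0,0],-1],[[0,0,0],[0,0,0],-1],[[0,0,0],[0,0,0],-1]]'
```

```text
time_s: 9.82
tool_pos: [0.6561, -0.0636, 0.145]
tcp_rot: [-2.046, -2.384, 0.001]
ft_force: [-4.2, -3.5, -5.9]
finger_gap: 0.0136
grasp_force: 10.0
```

```bash
python3 -m handwheel '[[[1.2,-1.0,-2.4],[0,0,0],-1],[[0,0,0],[0,0,0],-1],[[-0.1,0.7,1.4],[0,0,0],-1],[[0,0.5,1],[0,0,0],-1],[[0,0,0],[0,0,0],-1],[[0,0,0],[0,0,0],-1]]'
```

```text
time_s: 10.32
tool_pos: [0.6575, -0.0629, 0.1461]
tcp_rot: [2.045, 2.384, 0.001]
ft_force: [-4.2, -3.8, -0.1]
finger_gap: 0.0134
grasp_force: 10.0
```

```bash
python3 -m handwheel '[[[1.2,-1.0,-2.4],[0,0,0],-1],[[0,0,0],[0,0,0],-1],[[-0.1,0.7,1.4],[0,0,0],-1],[[0,0.5,1],[0,0,0],-1],[[0,0,0],[0,0,0],-1],[[0,0,0],[0,0,0],-1]]'
```

```text
time_s: 10.82
tool_pos: [0.6582, -0.0628, 0.1461]
tcp_rot: [-2.046, -2.384, 0.0]
ft_force: [-6.8, -3.7, 0.3]
finger_gap: 0.0136
grasp_force: 10.0
```

The gap showed itself: z rose freely with no load. I'll back off slightly to the middle and lift along the arc.

```bash
python3 -m handwheel '[[[-0.6,-0.8,0],[0,0,0],-1],[[0,0,0],[0,0,0],-1],[[-0.5,2,3.2],[0,0,0],-1],[[0,0,0],[0,0,0],-1]]'
```

```text
time_s: 11.15
tool_pos: [0.6576, -0.0608, 0.1497]
tcp_rot: [2.045, 2.384, 0.002]
ft_force: [-5.0, -2.8, -0.8]
finger_gap: 0.0136
grasp_force: 10.0
```

```bash
python3 -m handwheel '[[[-0.6,2.2,3.6],[0,0,0],-1],[[0,0,0],[0,0,0],-1],[[-0.7,2.9,3.9],[0,0,0],-1],[[0,0,0],[0,0,0],-1]]'; python3 -m handwheel '[[[-0.8,3.1,3.85],[0,0,0],-1],[[0,0,0],[0,0,0],-1],[[-0.2,1,1.2],[0,0,0],-1],[[0,0,0],[0,0,0],-1]]'
```

```text
time_s: 11.48
tool_pos: [0.6565, -0.0557, 0.1575]
tcp_rot: [2.045, 2.384, 0.003]
ft_force: [-4.8, -3.8, 0.2]
finger_gap: 0.0136
grasp_force: 10.0
time_s: 11.82
tool_pos: [0.6554, -0.0521, 0.1623]
tcp_rot: [2.045, 2.384, 0.002]
ft_force: [-6.0, -3.8, -0.2]
finger_gap: 0.0139
grasp_force: 10.0
```

```bash
python3 - <<'E'
from h import *
H=np.array([.6361,.0735]);r=.1265;p=np.array([.6554,-.0521])-H
l0=np.arctan2(-.1257,-.012);phi=np.arctan2(p[1],p[0]);g0=phi-l0
print('gate yaw',np.degrees((g0+np.pi)%(2*np.pi)-np.pi), np.linalg.norm(p))
g=np.radians(np.linspace(np.degrees((g0+np.pi)%(2*np.pi)-np.pi),-66,17))
P=np.stack([H[0]+r*np.cos(g+l0),H[1]+r*np.sin(g+l0)],1)
print(np.degrees(np.diff(g))[0]);print((np.diff(P,axis=0)*1e3).round(1).tolist());print(P[[8,12,16]])
E
```

```text
gate yaw 14.189116168009441 0.12707419092797717
-5.01181976050059
[[-11.0, -1.2], [-11.1, -0.2], [-11.0, 0.7], [-10.9, 1.7], [-10.7, 2.6], [-10.5, 3.6], [-10.1, 4.5], [-9.7, 5.3], [-9.2, 6.2], [-8.6, 6.9], [-8.0, 7.7], [-7.3, 8.3], [-6.5, 8.9], [-5.7, 9.5], [-4.9, 9.9], [-4.0, 10.3]]
[[ 0.57027017 -0.03452168]
 [ 0.53722945 -0.00541049]
 [ 0.51616986  0.03326307]]
```

```bash
python3 -m handwheel '[[[-5.5,-0.8,0],[0,0,-2.5],-1],[[-5.5,-0.4,0],[0,0,-2.5],-1],[[-11.1,-0.2,0],[0,0,-5],-1],[[-11,0.7,0],[0,0,-5],-1],[[-10.9,1.7,0],[0,0,-5],-1],[[-10.7,2.6,0],[0,0,-5],-1],[[-10.5,3.6,0],[0,0,-5],-1],[[-10.1,4.5,0],[0,0,-5],-1],[[-9.7,5.3,0],[0,0,-5],-1],[[0,0,0],[0,0,0],-1],[[0,0,0],[0,0,0],-1]]'
```

```text
time_s: 12.73
tool_pos: [0.5711, -0.0347, 0.1627]
tcp_rot: [2.736, 1.541, 0.005]
ft_force: [-3.2, -4.3, 2.6]
finger_gap: 0.0136
grasp_force: 10.0
```

```bash
python3 -m handwheel '[[[-9.2,6.2,0],[0,0,-5],-1],[[-8.6,6.9,0],[0,0,-5],-1],[[-8,7.7,0],[0,0,-5],-1],[[-7.3,8.3,0],[0,0,-5],-1],[[-6.5,8.9,0],[0,0,-5],-1],[[-5.7,9.5,0],[0,0,-5],-1],[[-2.6,5,0],[0,0,-2.5],-1],[[0,0,0],[0,0,0],-1],[[0,0,0],[0,0,0],-1]]'
python3 - <<'E'
from h import *
import pickle
st=arm.sense();print(st['tool_pos'],st['ft_force'],st['qpos'].round(2))
P=st['tool_pos'][:2]-[.6361,.0735];g=np.arctan2(P[1],P[0])-np.arctan2(-.1257,-.012);print((np.degrees(g)+180)%360-180,np.linalg.norm(P))
s=snapshot('side');t=snapshot('top');pickle.dump((s,t),open('st2.pkl','wb'))
a=cv2.resize(s['image'][170:280,190:330],(700,550),interpolation=cv2.INTER_CUBIC)
cv2.imwrite('pics/s2.png',a)
E
```

```text
time_s: 13.48
tool_pos: [0.522, 0.0195, 0.162]
tcp_rot: [-3.057, -0.717, -0.002]
ft_force: [-4.4, -2.8, 2.5]
finger_gap: 0.0136
grasp_force: 10.0
[0.52204693 0.01949077 0.16203252] [-4.39933029 -2.78796175  2.48003535] [-0.04  0.69 -0.13  1.96  0.17  0.5  -1.41]
-59.20711236491158 0.12619469497704497
```

View pics/s2.png

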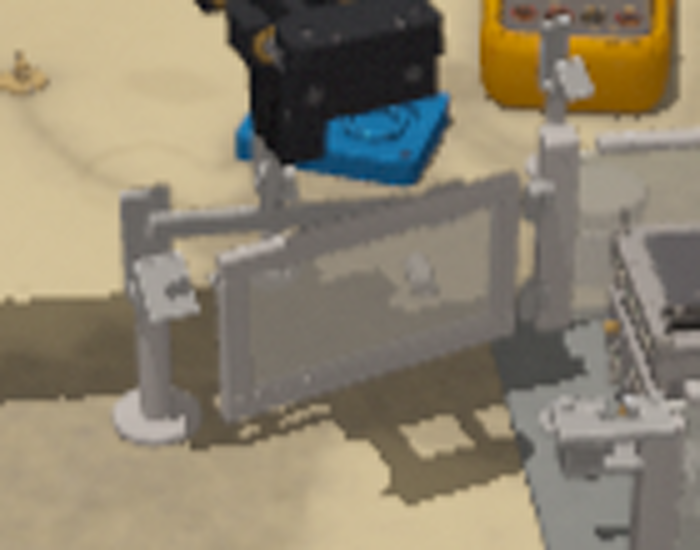

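The side view shows the bar end raised over the low wall, just before the stop wall at (140,230). I'll edge on gently until it touches the stop wall.

```bash
python3 -m handwheel '[[[-2.6,5,0],[0,0,-2.5],-1],[[-2.3,5.1,0],[0,0,-2.5],-1],[[0,0,0],[0,0,0],-1],[[0,0,0],[0,0,0],-1]]'; python3 -m handwheel '[[[-0.8,2.1,0],[0,0,-1],-1],[[0,0,0],[0,0,0],-1],[[0,0,0],[0,0,0],-1]]';python3 -m handwheel '[[[-0.8,2.1,0],[0,0,-1],-1],[[0,0,0],[0,0,0],-1],[[0,0,0],[0,0,0],-1]]'
```

```text
time_s: 13.92
tool_pos: [0.5177, 0.029, 0.1617]
tcp_rot: [-3.085, -0.584, -0.003]
ft_force: [-4.0, -1.2, 2.0]
finger_gap: 0.0135
grasp_force: 10.0
time_s: 14.17
tool_pos: [0.517, 0.0297, 0.1611]
tcp_rot: [-3.092, -0.553, -0.002]
ft_force: [-2.6, -0.8, 2.3]
finger_gap: 0.0131
grasp_force: 10.0
time_s: 14.42
tool_pos: [0.5161, 0.0316, 0.1609]
tcp_rot: [-3.097, -0.526, -0.002]
ft_force: [-1.9, 0.6, 1.5]
finger_gap: 0.0135
grasp_force: 10.0
```

```bash
python3 -m handwheel '[[[-0.5,1.2,0.3],[0,0,-0.5],-1],[[0,0,0],[0,0,0],-1],[[0,0,0],[0,0,0],-1]]'; python3 -m handwheel '[[[-0.5,1.2,0.3],[0,0,-0.5],-1],[[0,0,0],[0,0,0],-1],[[0,0,0],[0,0,0],-1]]';python3 -m handwheel '[[[-0.4,1.2,0],[0,0,-0.5],-1],[[0,0,0],[0,0,0],-1],[[0,0,0],[0,0,0],-1]]'
```

```text
time_s: 14.67
tool_pos: [0.5159, 0.0328, 0.1613]
tcp_rot: [-3.099, -0.512, -0.003]
ft_force: [-0.3, 0.3, -0.7]
finger_gap: 0.0137
grasp_force: 10.0
time_s: 14.92
tool_pos: [0.5157, 0.0341, 0.1616]
tcp_rot: [-3.101, -0.498, -0.003]
ft_force: [2.1, 0.6, -2.1]
finger_gap: 0.0131
grasp_force: 10.0
time_s: 15.17
tool_pos: [0.5153, 0.0352, 0.1616]
tcp_rot: [-3.104, -0.485, -0.003]
ft_force: [4.0, 2.3, -3.1]
finger_gap: 0.0132
grasp_force: 10.0
```

```bash
python3 -m handwheel '[[[0.2,1.2,0],[0,0,-0.5],-1],[[0,0,0],[0,0,0],-1],[[0,0,0],[0,0,0],-1]]'; python3 -m handwheel '[[[-0.2,1.2,0],[0,0,-0.5],-1],[[0,0,0],[0,0,0],-1],[[0,0,0],[0,0,0],-1]]'
```

```text
time_s: 15.42
tool_pos: [0.5152, 0.0353, 0.1616]
tcp_rot: [3.105, 0.47, 0.002]
ft_force: [5.1, -2.1, -4.4]
finger_gap: 0.0136
grasp_force: 10.0
time_s: 15.67
tool_pos: [0.5153, 0.0354, 0.1616]
tcp_rot: [3.106, 0.454, 0.002]
ft_force: [5.4, -4.7, -4.0]
finger_gap: 0.0134
grasp_force: 10.0
```

```bash
python3 -m handwheel '[[[1,-2.2,0],[0,0,0.5],-1],[[1,-1.6,0],[0,0,0.5],-1],[[0,0,0],[0,0,0],-1],[[0,0,0],[0,0,0],-1]]'
```

```text
time_s: 16.0
tool_pos: [0.5157, 0.0337, 0.1614]
tcp_rot: [-3.103, -0.485, 0.002]
ft_force: [1.9, 1.0, -1.8]
finger_gap: 0.0135
grasp_force: 10.0
```

```bash
python3 -m handwheel '[[[-0.5,-0.9,-1],[0,0,0.3],-1],[[-2.9,-1.3,-3.85],[0,0,0],-1],[[0,0,0],[0,0,0],-1],[[-2.7,-1.2,-3.9],[0,0,0],-1],[[0,0,0],[0,0,0],-1],[[0,0,0],[0,0,0],-1]]'; python3 -m handwheel '[[[-2.3,-1,-3.6],[0,0,0],-1],[[0,0,0],[0,0,0],-1],[[0,0,0],[0,0,0],-1]]'
```

```text
time_s: 16.5
tool_pos: [0.5102, 0.03, 0.1525]
tcp_rot: [3.103, 0.492, -0.0]
ft_force: [2.5, 1.7, -2.0]
finger_gap: 0.0134
grasp_force: 10.0
time_s: 16.75
tool_pos: [0.5081, 0.029, 0.149]
tcp_rot: [3.103, 0.492, 0.001]
ft_force: [3.0, 1.6, -1.8]
finger_gap: 0.0134
grasp_force: 10.0
```

```bash
python3 -m handwheel '[[[-1.7,-0.8,-3.2],[0,0,0],-1],[[0,0,0],[0,0,0],-1],[[-1.6,-0.7,-2.6],[0,0,0],-1],[[0,0,0],[0,0,0],-1],[[0,0,0],[0,0,0],-1]]'; python3 -m handwheel '[[[-0.3,0,-0.4],[0,0,0],-1],[[0,0,0],[0,0,0],-1],[[0,0,0],[0,0,0],-1]]'
```

```text
time_s: 17.17
tool_pos: [0.5051, 0.0276, 0.1433]
tcp_rot: [-3.103, -0.493, -0.002]
ft_force: [4.9, 2.0, -2.3]
finger_gap: 0.0136
grasp_force: 10.0
time_s: 17.42
tool_pos: [0.5049, 0.0276, 0.1431]
tcp_rot: [-3.103, -0.493, -0.002]
ft_force: [5.2, 2.3, -1.9]
finger_gap: 0.0134
grasp_force: 10.0
```

```bash
python3 -m handwheel '[[[0.8,0.4,0],[0,0,0],-1],[[0,0,0],[0,0,0],-1],[[0,0,0],[0,0,0],-0.5],[[0,0,0],[0,0,0],-0.2],[[0,0,0],[0,0,0],0],[[0,0,0],[0,0,0],0],[[0,0,0],[0,0,0],0]]'; python3 -m handwheel '[[[0,0,5],[0,0,0],0],[[0,0,20],[0,0,0],0],[[0,0,30],[0,0,0],0],[[0,0,35],[0,0,0],0],[[-20,0,35],[0,0,0],0],[[-20,0,30],[0,0,0],0],[[0,0,0],[0,0,0],0],[[0,0,0],[0,0,0],0]]'
python3 - <<'E'
from h import *
st=arm.sense();w=snapshot('wrist');s=snapshot('side');T=cam(w,st)
for n,d,T in(('w',w,T),('s',s,cam(s))):
    W=cloud(d,T);m=(W[...,2]>.128)&(W[...,2]<.18)&(d['image'].max(2)<70)&(abs(W[...,0]-.503)<.03)&(abs(W[...,1]-.028)<.03)
    if m.sum():print(n,m.sum(),np.median(W[m],0),W[m].min(0),W[m].max(0))
a=cv2.resize(w['image'],(400,300));b=cv2.resize(s['image'][180:280,200:333],(400,300),interpolation=cv2.INTER_CUBIC)
cv2.imwrite('pics/end.png',np.hstack([a,b]))
E
```

```text
time_s: 18.0
tool_pos: [0.5044, 0.0276, 0.1428]
tcp_rot: [3.103, 0.492, -0.002]
ft_force: [-0.5, 0.4, -0.0]
finger_gap: 0.0435
grasp_force: 0.0
time_s: 18.67
tool_pos: [0.4651, 0.0278, 0.2997]
tcp_rot: [3.102, 0.493, 0.006]
ft_force: [0.2, 0.4, -1.0]
finger_gap: 0.0439
grasp_force: 0.0
w 55 [0.50993342 0.03092343 0.15998647] [0.5069205  0.02655632 0.13937625] [0.51142028 0.03400553 0.16993919]
s 88 [0.50472913 0.02172203 0.15093341] [0.49896807 0.01656409 0.12949092] [0.51114708 0.02822563 0.17109095]
```

View pics/end.png

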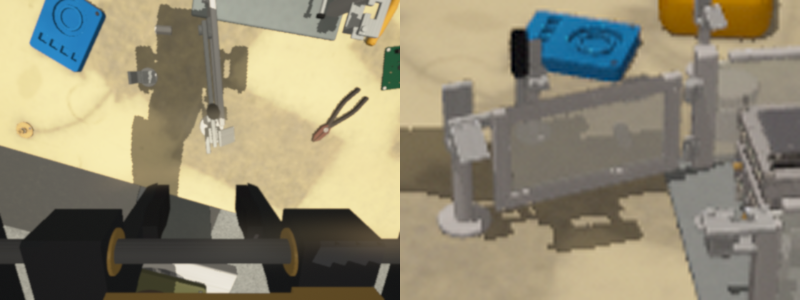

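The gripper is clear. The left panel shows the open gate with the knob at (212,110) and the bar end in the keeper at (213,140). In the right panel the bar disappears behind the keeper's ramp at (465,135). The knob stands upright, and its top is at 0.170–0.171 m, the same height as when the bar was down at the start.

```bash
python3 -c "
from station import arm
print(arm.close_job())"
```

```text
the job is handed in; nothing more can be done
None
```

The gate is open, the latch bar lies fully down in the slot of the hold-open post, the gripper has let go and is clear, and the job is handed in at about 19 s; while feeling for the gap I pressed the bar against the plate with up to about 13 N, more than I intended.

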